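# Set up the block press: straight-edge flush, platen home, back off two turns

### The job

Set up the block press for the next batch: lay the wooden straight-edge on the table flush against the robot-side edge of the press base, its right-hand end somewhere between the middle and the right end of that edge and the rest sticking out to the left, where the waiting blocks will be lined up along it, and let go of it. Then, by its crank handle, wind the handwheel clockwise until the platen is fully down at its stop, back it off exactly two full turns counter-clockwise, and finish while holding: the program ends with the fingers still gripping the crank handle, with the straight-edge still flush. Leave the stamp, the pen and the whetstone alone.

Things in the scene. Friction and masses are not known exactly. Their poses are not given: they have to be found in the camera images.
- press: Grey hand screw press, fixed to the table. Origin: centre of the underside of its base; x away from the robot, y left, z up. Base 90 (x) x 180 (y) x 20 mm: its robot-side edge is the face x = -45 mm, y = -90 to 90. Posts at y = +-75 carry a crosshead 50 x 180 mm, z = 120 to 146. Handwheel above, axis upright through the origin. Platen below the crosshead rises 8 mm a turn.
- press_front_edge (a point): Middle of the top of the base's robot-side edge (press frame -45, 0, 20 mm), axes as the press.
- wheel_axis (a point): Point on the handwheel's axis at the height of handle_grip, 201 mm above the table; fixed to the press, axes as the press. Wheel rim: 122 mm over all, bar 12 mm thick, z = 154 to 166 mm; hub up to 176 mm.
- crank_handle: Black upright crank handle on the handwheel, 20 mm diameter, 46 mm tall, 47 mm from the wheel's axis. It turns freely on its own pin, so fingers gripping it from above can go round without turning. Origin: centre of its underside, 169 mm above the table; its top is at 215 mm. Nothing else stands above 176 mm.
- handle_grip (a point): Point on the crank handle's axis to grip, 32 mm above its underside, 14 mm below its top, 201 mm above the table.
- handwheel (a joint): Turn of the handwheel, rad: 0 = platen down at its hard stop, grows counter-clockwise seen from above (platen rises), range 0 to 22, 6.283 a turn; starts 0.5 to 1.3 turns open. At value a the handle lies at angle a counter-clockwise from the press's +x, seen from the axis. Dry friction 0.12 N m (3 N at the handle), drag 0.02 N m s; stays where left.
- straight_edge: Loose wooden straight-edge, a plain bar 30 (x) x 420 (y) x 12 (z) mm, about 0.2 kg, lying flat between robot and press, roughly along world y. Origin: centre of its underside; long axis y. Grip it across its 30 mm width, near the middle.
- date_stamp: Bystander: hand stamp 26 x 42 x 66 mm standing on the table right of the straight-edge, in front of the press. Origin: centre of underside.
- pen_1: Bystander: pen 135 mm long lying on the table, right of the stamp. Origin: centre of underside.
- whetstone: Bystander: small worn grey-brown whetstone 30 x 72 x 20 mm lying left of the press near the far table edge. Origin: centre of underside.

How it is judged (in metres and radians):
On the way, in this order (a step that is already met when the one before it is completed fails the run):
1. the straight-edge lies on the table flush against the robot-side edge of the press base, its right-hand end between the middle and the right end of that edge, and is let go (x of straight_edge in the frame of press between -0.0635 and -0.057 m and y of straight_edge in the frame of press between 0.12 and 0.21 m and angle between the y axis of straight_edge and the y axis of press, either way round below 0.025 rad and height (world z) of straight_edge below 0.004 m and contact force between the fingers and straight_edge below 0.3 N), for 0.2 s.
2. the handwheel is wound down to its stop (value of joint handwheel below 0.1 rad), for 0.1 s.
At the end, for the whole second after the job is handed in: Handwheel two turns (12.57 +-0.2 rad) from its stop; fingers grip the crank handle (over 2 N, its axis within 15 mm of the TCP); straight-edge flat on the table, flush (3.5 mm, 0.025 rad) to the base's robot-side edge, its right end between that edge's middle and right end (value of joint handwheel between 12.366 and 12.766 rad and contact force between the fingers and crank_handle above 2 N and horizontal distance between the grasp point and handle_grip below 0.015 m and x of straight_edge in the frame of press between -0.0635 and -0.057 m and y of straight_edge in the frame of press between 0.12 and 0.21 m and angle between the y axis of straight_edge and the y axis of press, either way round below 0.025 rad and height (world z) of straight_edge below 0.004 m); the arm keeps its last pose, push and grip.
It fails at once if the stamp is moved more than 20 mm (distance of date_stamp from where it was at the start of the episode above 0.02 m).
It fails at once if the pen is moved more than 20 mm (distance of pen_1 from where it was at the start of the episode above 0.02 m).
It fails at once if the whetstone is moved more than 20 mm (distance of whetstone from where it was at the start of the episode above 0.02 m).
It also fails if it takes over 72 s, if anything falls off the work surface, if the arm or the gripper's body presses on something with over 40 N, if the wrist force passes 120 N, or if a joint passes its speed limit or range.

### The arm

A 6-joint arm with a two-finger parallel gripper is mounted at the origin on the work surface; the furniture and walls round the work are solid. World frame = base frame: x ahead of the robot, y to its left, z up, the work surface at z = 0. Lengths are in mm, angles in rad, forces in N, time in s.
With the tool pointing down it reaches from about 400 to 925 mm from the base axis. Payload 12.5 kg.
Tool frame: the origin (TCP) lies between the finger pads, 19 mm behind the fingertips; this is the grasp point; z points along the fingers, y is the line along which they close (so a half turn about z gives the same grasp; the last joint's range is limited). The gripper opens to 95 mm and grips with 3 to 60 N. Pads are 20 mm wide; open, the fingers measure 119 mm over their backs; the gripper's body (75 mm by 180 mm) begins 59 mm behind the grasp point.
Start: joints at [1.01, 0.491, 1.559, -0, 1.092, -0.106], TCP at [274.538, 561.492, 233.461] pointing down, gripper open.
Joint ranges: [-3.1, 3.1], [-0.84, 2.19], [0.05, 2.79], [-1.13, 4.28], [0.06, 2.93], [-2.69, 2.69]. Speed limits (rad/s): [2.22, 2.22, 2.79, 3.14, 3.14, 3.14].

### API

Orientations are given as [roll, pitch, yaw] about the fixed x, y, z axes, in that order (R = Rz(yaw) Ry(pitch) Rx(roll)).
In Python, from cell import env gives the robot as it stands.
- The arm moves only by the tool jog_arm, never from a script. Its argument "motion" is a list of rows, each a list of 7 numbers: the turn, a rotation vector about the tool's x, y, z in degrees, then the shift along the tool's x, y, z in mm, then the finger opening in mm, from 0 to 95.1. In form: [[wx, wy, wz, x, y, z, hand], ...]. A call has 1 to 10 rows; each row shifts and turns the commanded pose from where the row before left it, along the tool's axes as they then stand; what a row does not reach is not made up. A row lasts 1/8 s, in which the tool goes at most 62.5 mm and 10.7 degrees, less where a joint would pass 70% of its speed; a pose out of reach is approached as far as the arm can. A call is refused whole if a number of a shift passes 62.5 or a number of a turn 10.7, either way. A call with a gripper value outside its range is refused whole. The fingers move at their own pace and stop on an object; the grip force is fixed at half the most. Time passes only in rows, so rows that do not move let the fingers close. It gives the time, the measured TCP pose, the force, the opening and the grip force at its end, in the units of the state.
- env.state(): the state, without advancing time (a new reading comes with each control period).
- env.read_camera(name): name is "side" or "top"; returns a dict with "color" (480x640x3 uint8, red, green, blue), "z_map" (480x640 float32, mm along the optical axis (not along the pixel's ray), 0 where there is no reading), "camera_matrix" (3x3 intrinsics, pixels), "world_to_cam" (4x4, takes a point from world to camera coordinates). Camera axes: x right, y up, looking along -z (the intrinsics and any distortion apply to the point x, -y, -z); pixel columns grow to the right and rows downward; lengths in mm; the calibration is good to about 2 mm. A picture is of the moment at which its call begins.
- env.job_done(): hands the job in; it is judged then, once.
Trained networks look in the newest picture that a camera, given by its name, has taken for a name from the list of things; names that differ only in an ending like _2 or _b are one class to them, and where a whole thing is asked for, a point or a joint stands for the part that bears it (a point fixed in the world has none). Each returns a list of dicts, best first, with "score" (0 to 1); they miss things now and then, are a little off and sometimes report something else, mostly with a low value. They report only what shows in the picture. A call takes as long as a camera call.
- env.recognise(camera, thing): "location" ([column, row] in pixels, amid what is visible of it).
The state is a dict: "t": time; "joints": joint angles; "qvel": joint speeds; "tau": joint torques, N m; "eef_pos": TCP position; "tcp_rot": TCP orientation; "ft_force": force on the tool from outside, world axes, zero at the start; "moment": the same for the moment, N m; "opening": opening from 0.0 (shut) to 1.0 (fully open); "grip_force": force on a finger pad.
Only numpy, scipy, OpenCV 4.12 (cv2) and the standard library are available. Lean on these libraries where they do the work, as an engineer would, in place of code of your own. Each camera call takes 0.05 s, during which the arm holds its last target. There are 200 camera calls.

## Working session

There is one attempt and no reset: what is moved stays moved. The work goes in short steps, Python scripts to look and compute and a tool call to move; the robot and the scene stay as the last step left them, time stands still between calls to the robot, and variables do not carry over. Pictures are saved under pics/ and viewed, at most 10 in all, crops included, and the job is handed in when it is done.

Besides the shell and the picture viewer there is one more tool, called after "Call:" as name(argument=value, ...), one argument or row to a line, values as JSON. jog_arm: Moves the arm, as the interface text tells. Its arguments: {"type":"object","properties":{"motion":{"type":"array"}},"required":["motion"]}

```bash
mkdir -p pics; ls
cat > h.py <<'E'
import numpy as np, cv2
from cell import env
def cam(n,name=None):
    c=env.read_camera(n)
    if name: cv2.imwrite('pics/'+name,c['color'][:,:,::-1])
    return c
def cloud(c):
    z=c['z_map'].astype(float);K=c['camera_matrix']
    v,u=np.mgrid[:480,:640]
    P=np.stack([(u-K[0,2])/K[0,0]*z,-(v-K[1,2])/K[1,1]*z,-z,np.ones_like(z)],-1)
    W=P@np.linalg.inv(c['world_to_cam']).T
    W[z==0]=np.nan
    return W[...,:3]
E
python3 - <<'E'
from h import *
print(env.state())
for n in ('top','side'):
    c=cam(n,n+'1.png');W=cloud(c);print(n,c['camera_matrix'].tolist(),c['world_to_cam'].round(3).tolist())
    for t in ('press','crank_handle','straight_edge','date_stamp','pen_1','whetstone','handle_grip','wheel_axis','press_front_edge'):
        for r in env.recognise(n,t)[:2]:
            u,v=np.round(r['location']).astype(int);print(t,round(r['score'],2),u,v,W[v,u].round(1))
E
```

```text
pics
{'t': 0.0, 'joints': array([ 1.01042961e+00,  4.91558076e-01,  1.55950264e+00,  1.66822968e-05,
        1.09170842e+00, -1.05578459e-01]), 'qvel': array([-0.00012603, -0.00018539,  0.00115328, -0.00041903,  0.00119625,
       -0.00111633]), 'tau': array([ 7.96559380e-04, -6.12664962e+01, -2.58180213e+01,  6.92553283e-02,
        4.82687820e-02, -1.20175469e-04]), 'eef_pos': array([274.37533598, 561.27554309, 232.84434819]), 'tcp_rot': array([-3.14042428e+00, -1.38693503e-04,  2.68679662e+00]), 'ft_force': array([ 0.94319497,  0.43376549, -0.71053437]), 'moment': array([-0.02219347,  0.01316377, -0.01700123]), 'grip_force': 0.0, 'opening': 0.997205777942569}
top [[443.5279204636903, 0.0, 310.8984032041486], [0.0, 443.5279204636903, 243.62553401414388], [0.0, 0.0, 1.0]] [[-0.018, -1.0, -0.017, 87.282], [0.999, -0.019, 0.047, -477.699], [-0.048, -0.016, 0.999, -1002.439], [0.0, 0.0, 0.0, 1.0]]
press 0.84 330 211 [534.2  37.6 170.2]
crank_handle 0.63 355 195 [557.3  -7.5 215.3]
straight_edge 0.93 252 280 [398.6 214.5  11.4]
straight_edge 0.69 330 211 [534.2  37.6 170.2]
date_stamp 0
[... 365 characters left out ...]
06672, 246.25656312361846], [0.0, 0.0, 1.0]] [[0.869, -0.495, 0.003, -366.084], [0.25, 0.443, 0.861, -284.444], [-0.428, -0.747, 0.509, -702.323], [0.0, 0.0, 0.0, 1.0]]
press 0.64 371 288 [544.   14.7  77.6]
crank_handle 0.58 395 237 [558.9 -20.4 196.3]
crank_handle 0.19 369 286 [542.6  19.1  79.7]
straight_edge 0.98 263 303 [389.6 150.8  12. ]
date_stamp 0.54 338 385 [ 401.4 -105.3   16. ]
pen_1 0.73 331 430 [ 346.9 -174.1   17.5]
pen_1 0.66 370 245 [538.8  19.2 166.5]
whetstone 0.5 311 245 [574.7 291.   17.2]
handle_grip 0.73 392 240 [553.8 -19.7 191.7]
handle_grip 0.67 368 288 [539.5  17.5  77.4]
wheel_axis 0.69 370 289 [540.9  13.3  77.3]
press_front_edge 0.93 369 287 [540.3  15.9  80.3]
```

View pics/top1.png

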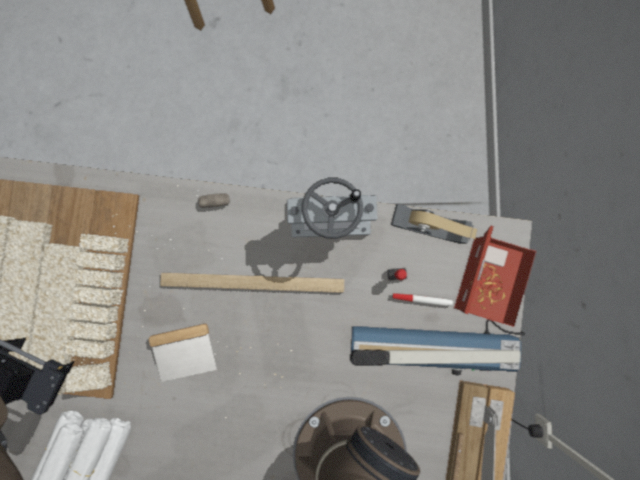

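Run:
```python
from h import *
c=cam('top');W=cloud(c);I=c['color'].astype(int)
v,u=np.mgrid[:480,:640]
def fit(name,m):
    p=W[m][:,:2].astype(np.float32);r=cv2.minAreaRect(p);print(name,m.sum(),'mean',p.mean(0).round(1),W[m][:,2].mean().round(1),'rect',np.round(r[0],1),np.round(r[1],1),round(r[2],2))
X,Y,Z=W[...,0],W[...,1],W[...,2]
print('table z',np.nanmedian(Z[(X>250)&(X<350)&(Y>-50)&(Y<100)]))
near=(abs(X-534)<120)&(abs(Y-36)<130)
fit('crosshead',near&(abs(Z-146)<4)); fit('rim',near&(Z>160)&(Z<181)); fit('handle',near&(Z>205)); 
fit('base',near&(abs(Z-20)<4))
se=(X>330)&(X<470)&(Y>-30)&(Y<460)&(abs(Z-12)<5); fit('se',se)
fit('stamp',(abs(X-407)<50)&(abs(Y+107)<50)&(Z>55))
fit('stone',(abs(X-580)<60)&(abs(Y-300)<60)&(abs(Z-20)<6))
cv2.imwrite('pics/crop1.png',cv2.resize(c['color'][150:330,180:440,::-1],None,fx=3,fy=3,interpolation=cv2.INTER_CUBIC))
for n,m in (('se',se),('base',near&(abs(Z-20)<4)),('h',near&(Z>205))):
    print(n,u[m].min(),u[m].max(),v[m].min(),v[m].max(),I[m].mean(0).round())
```

```text
table z 0.927871993587587
crosshead 465 mean [540.2  34.8] 144.3 rect [541.4  33.9] [ 48.8 174.1] 0.42
rim 1467 mean [540.2  36.8] 166.4 rect [541.9  34.5] [119.1 119. ] 42.89
handle 91 mean [559.9  -8.3] 215.0 rect [559.9  -8.1] [18.6 17.9] 0.66
base 431 mean [514.7  37.7] 20.7 rect [542.5  34.5] [ 90.1 178.6] 1.05
se 2393 mean [394.3 214.9] 12.7 rect [408.4 219.4] [ 78.6 425.4] 0.29
stamp 103 mean [ 407.3 -114.1] 63.8 rect [ 407.5 -115.3] [24.  21.7] 87.68
stone 355 mean [583.9 301.4] 19.4 rect [583.9 301.4] [29.6 70.5] 4.4
se 158 343 258 295 [174. 158. 131.]
base 290 369 195 236 [120. 125. 127.]
h 350 360 189 199 [80. 82. 83.]
```

View pics/crop1.png

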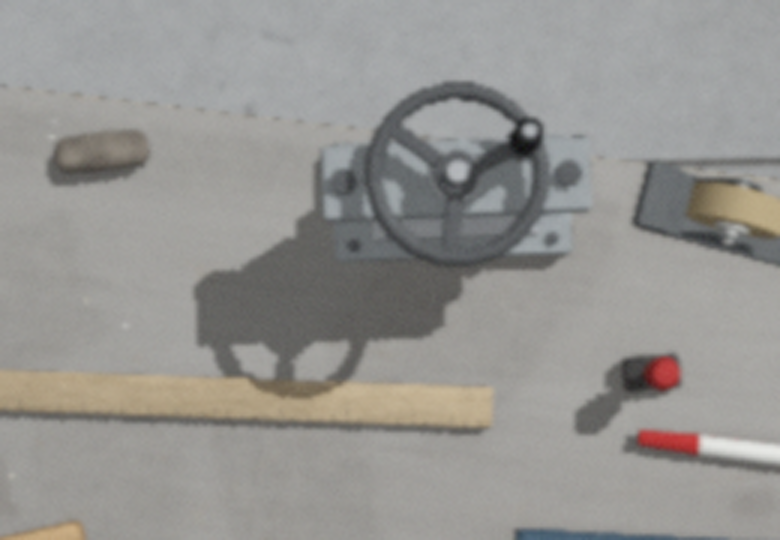

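The picture shows the press at about (330,211), the crank handle at (355,195) and the bar from (160,280) to (344,286). The stamp is at (398,273), the pen at (422,299) and the whetstone at (213,201). Next I'll fit the bar and press more closely.

```bash
cat >> h.py <<'E'
def bar(c,W,xr=(340,520)):
    X,Y,Z=W[...,0],W[...,1],W[...,2];I=c['color'].astype(int)
    m=((I[...,0]-I[...,2])>22)&(X>xr[0])&(X<xr[1])&(Y>-60)&(Y<470)&(Z>7)&(Z<20)
    m=m.astype(np.uint8);n,l,s,_=cv2.connectedComponentsWithStats(cv2.morphologyEx(m,cv2.MORPH_CLOSE,np.ones((5,9))))
    m=(l==1+s[1:,4].argmax())&(m>0)
    p=W[m][:,:2];mu=p.mean(0);k=np.polyfit(p[:,1],p[:,0],1)
    lo,hi=np.percentile(p[:,1],[.3,99.7])
    r=cv2.minAreaRect(p.astype(np.float32))
    yc=(lo+hi)/2
    return dict(n=int(m.sum()),yaw=-np.arctan(k[0]),centre=(np.polyval(k,yc).round(1),yc.round(1)),ends=(lo.round(1),hi.round(1)),rect=np.round(np.r_[r[0],r[1],r[2]],2))
def front(W):
    X,Y,Z=W[...,0],W[...,1],W[...,2]
    out=[]
    m=(abs(X-515)<35)&(abs(Y-35)<95)&(abs(Z-20.5)<3.5)
    for b in np.arange(-45,120,6):
        q=m&(Y>=b)&(Y<b+6)
        if q.sum()>4: out.append((b+3,X[q].min()))
    return np.array(out)
E
python3 - <<'E'
from h import *
c=cam('top');W=cloud(c);print(bar(c,W));f=front(W);print(f.round(1).tolist());k=np.polyfit(f[:,0],f[:,1],1);print(-np.arctan(k[0]),np.polyval(k,35))
X,Y,Z=W[...,0],W[...,1],W[...,2]
m=(abs(X-540)<40)&(abs(Y-35)<100)&(abs(Z-146)<4);p=W[m]
for lo,hi in ((0,545),):
    pass
print('crosshead y',np.percentile(p[:,1],[.5,99.5]),'x',np.percentile(p[:,0],[.5,99.5]))
m=(abs(X-540)<80)&(abs(Y-35)<80)&(Z>158)&(Z<173);p=W[m][:,:2]
d=np.hypot(*(p-[541.5,35]).T);e=cv2.minEnclosingCircle(p[d<66].astype(np.float32));print('rim',e)
c2=cam('side');print(bar(c2,cloud(c2)))
E
```

```text
{'n': 2395, 'yaw': np.float64(-0.052846515846819465), 'centre': (np.float64(394.2), np.float64(215.2)), 'ends': (np.float64(7.2), np.float64(423.2)), 'rect': array([394.26, 215.93, 419.16,  30.22,  86.96])}
[[-42.0, 500.8], [-36.0, 498.7], [-30.0, 498.7], [-24.0, 498.9], [-18.0, 498.8], [12.0, 508.4], [18.0, 506.3], [24.0, 504.1], [72.0, 498.3], [78.0, 498.4], [84.0, 496.5], [90.0, 496.3], [96.0, 496.4], [102.0, 496.7], [108.0, 496.7], [114.0, 496.9], [120.0, 496.9]]
0.029834706971409997 499.58544510873037
crosshead y [-52.37823403 122.75450439] x [517.81361831 565.50661949]
rim ((542.2542114257812, 34.27802276611328), 60.807430267333984)
{'n': 1750, 'yaw': np.float64(-0.05425767911303163), 'centre': (np.float64(391.7), np.float64(210.2)), 'ends': (np.float64(3.4), np.float64(416.9)), 'rect': array([392.46, 212.47, 419.95,  30.95,  86.99])}
```

Call:
jog_arm(
  motion=[
    [0,0,10.7,0,0,0,95],
    [0,0,10.7,0,0,0,95],
    [0,0,10.7,0,0,0,95],
    [0,0,10.7,0,0,0,95],
    [0,0,10.7,0,0,0,95],
    [0,0,10.5,0,0,0,95],
  ],
)

```text
t: 1.9
eef_pos: [274.5, 561.5, 233.4]
tcp_rot: [3.142, -0.0, 1.564]
ft_force: [0.5, -0.1, 0.4]
opening: 1.0
grip_force: 0.0
```

Call:
jog_arm(
  motion=[
    [0,0,0,-49.5,17.3,20,95],
    [0,0,0,-49.5,17.3,20,95],
    [0,0,0,-49.5,17.3,20,95],
    [0,0,0,-49.5,17.3,20,95],
    [0,0,0,-49.5,17.3,20,95],
    [0,0,0,-49.5,17.3,20,95],
    [0,0,0,-49.5,17.3,20,95],
    [0,0,2.6,0,0,0,95],
    [0,0,0,0,0,0,95],
  ],
)

```text
t: 3.02
eef_pos: [395.6, 214.5, 93.4]
tcp_rot: [3.142, -0.0, 1.523]
ft_force: [0.4, 0.5, 1.1]
opening: 0.998
grip_force: 0.0
```

Call:
jog_arm(
  motion=[
    [0,0,0,0,-2,30,95],
    [0,0,0,0,0,25,95],
    [0,0,0,0,0,16,95],
    [0,0,0,0,0,0,25],
    [0,0,0,0,0,0,20],
    [0,0,0,0,0,0,20],
    [0,0,0,0,0,0,20],
    [0,0,0,0,0,0,20],
  ],
)

```text
t: 4.03
eef_pos: [393.4, 215.0, 22.7]
tcp_rot: [3.141, -0.0, 1.524]
ft_force: [0.1, 0.4, 0.3]
opening: 0.53
grip_force: 0.0
```

Call:
jog_arm(
  motion=[
    [0,0,0,0,0,0,20],
    [0,0,0,0,0,0,20],
    [0,0,0,0,0,0,20],
    [0,0,0,0,0,0,20],
    [0,0,0,0,0,0,20],
    [0,0,0,0,0,0,20],
  ],
)

```text
t: 4.78
eef_pos: [393.2, 214.9, 22.4]
tcp_rot: [-3.142, -0.0, 1.524]
ft_force: [-0.1, -1.3, 2.2]
opening: 0.312
grip_force: 30.0
```

Call:
jog_arm(
  motion=[
    [0,0,0,0,0,-8,20],
    [0,0,-3.6,0,0,0,20],
    [0,0,0,-6,20,0,20],
    [0,0,0,-6,20,0,20],
    [0,0,0,-6.3,20,0,20],
    [0,0,0,0,16,0,20],
    [0,0,0,0,0,4,20],
    [0,0,0,0,0,0,20],
    [0,0,0,0,0,0,20],
  ],
)

```text
t: 5.9
eef_pos: [468.9, 198.1, 26.3]
tcp_rot: [-3.141, 0.0, 1.588]
ft_force: [0.6, -0.0, -1.4]
opening: 0.312
grip_force: 30.0
```

Run:
```python
from h import *
c=cam('top','top2.png');W=cloud(c);print(bar(c,W));f=front(W);print(f.round(1).tolist())
cv2.imwrite('pics/crop2.png',cv2.resize(c['color'][170:300,140:400,::-1],None,fx=3,fy=3,interpolation=cv2.INTER_CUBIC))
c2=cam('side','side2.png');W2=cloud(c2);print(bar(c2,W2))
cv2.imwrite('pics/crop3.png',cv2.resize(c2['color'][180:400,200:460,::-1],None,fx=2.7,fy=2.7,interpolation=cv2.INTER_CUBIC))
```

```text
{'n': 874, 'yaw': np.float64(0.0069318162693219245), 'centre': (np.float64(472.1), np.float64(69.1)), 'ends': (np.float64(-10.5), np.float64(148.7)), 'rect': array([472.18,  69.16,  29.88, 159.61,   0.81])}
[[-42.0, 500.7], [-36.0, 500.7], [-30.0, 498.7], [-24.0, 498.7], [-18.0, 498.8], [-12.0, 498.9], [-6.0, 480.9], [0.0, 481.1], [6.0, 481.2], [12.0, 483.7], [18.0, 481.5], [24.0, 481.6], [30.0, 481.6], [42.0, 486.5], [48.0, 482.1], [54.0, 482.2], [60.0, 480.1], [66.0, 480.1], [72.0, 482.4], [78.0, 480.3], [84.0, 482.8], [90.0, 480.6], [96.0, 480.5], [102.0, 480.8], [108.0, 485.5], [114.0, 483.3], [120.0, 481.2]]
{'n': 350, 'yaw': np.float64(0.02451827530518865), 'centre': (np.float64(468.6), np.float64(51.1)), 'ends': (np.float64(-14.1), np.float64(116.4)), 'rect': array([466.18,  51.91,  31.43, 133.76,   4.55])}
```

View pics/crop3.png

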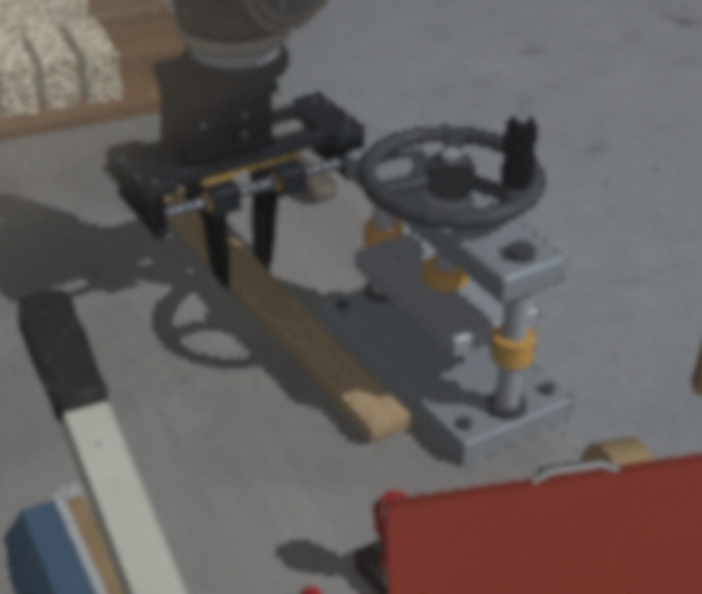

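Call:
jog_arm(
  motion=[
    [0,0,0,0,5,0,20],
    [0,0,0,0,3,3.5,20],
    [0,0,0,0,0.5,0,20],
    [0,0,0,0,0.5,0,20],
    [0,0,0,0,0,0,20],
  ],
)

```text
t: 6.62
eef_pos: [478.4, 198.0, 22.9]
tcp_rot: [-3.141, 0.0, 1.587]
ft_force: [-0.7, -0.4, -2.6]
opening: 0.312
grip_force: 30.0
```

Call:
jog_arm(
  motion=[
    [0,0,0,0,0.5,0,20],
    [0,0,0,0,0.5,0,20],
    [0,0,0,0,0,0,20],
  ],
)

```text
t: 7.0
eef_pos: [478.8, 198.1, 22.8]
tcp_rot: [-3.14, 0.0, 1.587]
ft_force: [-4.2, 2.3, -3.1]
opening: 0.312
grip_force: 30.1
```

Call:
jog_arm(
  motion=[
    [0,0,0,0,0.6,0,20],
    [0,0,0,0,0,0,20],
  ],
)

```text
t: 7.25
eef_pos: [479.1, 198.1, 22.7]
tcp_rot: [-3.139, 0.0, 1.587]
ft_force: [-5.9, 2.8, -1.9]
opening: 0.315
grip_force: 30.1
```

Run:
```python
from h import *
s=env.state();print(s['eef_pos'],s['tcp_rot'],s['ft_force'],s['moment'])
c=cam('top');W=cloud(c);print(bar(c,W))
```

```text
[479.05478218 198.10558712  22.72830121] [-3.13908552e+00  1.68158258e-04  1.58654180e+00] [-5.91905306  2.77109105 -1.8715951 ] [ 0.38986737  1.18302603 -0.41709537]
{'n': 838, 'yaw': np.float64(-0.006610652343228962), 'centre': (np.float64(480.3), np.float64(70.1)), 'ends': (np.float64(-8.9), np.float64(149.0)), 'rect': array([480.79,  70.21, 158.36,  29.11,  89.93])}
```

Call:
jog_arm(
  motion=[
    [0,0,-0.6,0,-0.6,0,20],
    [0,0,0,0,0,0,20],
    [0,0,0,0,0,0,20],
  ],
)

```text
t: 7.68
eef_pos: [478.3, 198.0, 22.7]
tcp_rot: [-3.139, 0.0, 1.597]
ft_force: [-5.9, 1.8, -1.1]
opening: 0.31
grip_force: 30.1
```

```bash
cat > s.py <<'E'
from h import *
s=env.state();print(s['eef_pos'],s['tcp_rot'],s['ft_force'],s['moment'])
c=cam('top');W=cloud(c);print(bar(c,W))
X,Y,Z=W[...,0],W[...,1],W[...,2];I=c['color'].astype(int)
# sub-pixel near edge of bar: column-wise gradient of R-B in image
B=cv2.GaussianBlur((I[...,0]-I[...,2]).astype(np.float32),(0,0),1)
out=[]
for u in range(250,350):
    v=np.where((abs(X[:,u]-470)<45)&(Z[:,u]<30))[0]
    if len(v)<10: continue
    g=B[v[1:],u]-B[v[:-1],u]; i=g.argmin()
    if g[i]<-3 and 0<i<len(g)-1:
        d=.5*(g[i-1]-g[i+1])/(g[i-1]-2*g[i]+g[i+1]); out.append((u,v[i]+.5+d))
o=np.array(out);K=c['camera_matrix'];Ti=np.linalg.inv(c['world_to_cam'])
ray=np.stack([(o[:,0]-K[0,2])/K[0,0],-(o[:,1]-K[1,2])/K[1,1],-np.ones(len(o))],1)@Ti[:3,:3].T
p=Ti[:3,3]+ray*((6-Ti[2,3])/ray[:,2])[:,None]
for _ in range(3):
    k=np.polyfit(p[:,1],p[:,0],1);r=p[:,0]-np.polyval(k,p[:,1]);p=p[abs(r)<max(2*r.std(),.5)]
print('near edge yaw',-np.arctan(k[0]),'x@34',np.polyval(k,34),len(p),r.std())
E
python3 s.py
```

```text
[478.33221493 197.98718487  22.6858936 ] [-3.13876725e+00  2.91803905e-04  1.59694199e+00] [-5.90603949  1.79772567 -1.05543736] [ 0.25075463  1.34085778 -0.51056799]
{'n': 828, 'yaw': np.float64(-0.006990280588867128), 'centre': (np.float64(480.4), np.float64(68.5)), 'ends': (np.float64(-10.0), np.float64(147.0)), 'rect': array([481.4 ,  68.87,  29.45, 159.64,   0.68])}
near edge yaw 0.006886751213907826 x@34 466.5376937107738 67 0.25974337286578536
```

Call:
jog_arm(
  motion=[
    [0,0,-0.6,0,-0.7,0,20],
    [0,0,0,0,0,0,20],
    [0,0,0,0,0,0,20],
  ],
)

```text
t: 8.1
eef_pos: [477.8, 197.9, 22.7]
tcp_rot: [-3.139, 0.0, 1.607]
ft_force: [-5.7, -0.6, -2.1]
opening: 0.313
grip_force: 30.2
```

```bash
python3 s.py
```

```text
[477.80292173 197.90227937  22.70910394] [-3.13909828e+00  1.73972694e-04  1.60692929e+00] [-5.74933675 -0.57221754 -2.12834029] [ 0.01572942  1.09335201 -0.65428648]
{'n': 823, 'yaw': np.float64(0.0006041940611506558), 'centre': (np.float64(480.6), np.float64(68.1)), 'ends': (np.float64(-10.8), np.float64(147.0)), 'rect': array([481.42,  68.87,  29.15, 159.6 ,   1.02])}
near edge yaw 0.01416236564651013 x@34 467.03859833035744 65 0.22659157490600415
```

Call:
jog_arm(
  motion=[
    [0,0,0,0,0,0,50],
    [0,0,0,0,0,0,60],
    [0,0,0,0,0,0,70],
    [0,0,0,0,0,0,70],
    [0,0,0,0,0,0,70],
    [0,0,0,0,0,-20,70],
    [0,0,0,0,0,-60,70],
    [0,0,0,0,0,-60,70],
    [0,0,0,0,0,-60,70],
    [0,0,0,-25,-60,-20,70],
  ],
)

```text
t: 9.4
eef_pos: [427.0, 173.6, 244.5]
tcp_rot: [3.134, -0.002, 1.609]
ft_force: [-0.2, -0.9, -0.6]
opening: 0.737
grip_force: 0.0
```

```bash
sed -i "s/range(250,350)/range(175,350)/" s.py; python3 s.py
python3 - <<'E'
from h import *
c=cam('top')
cv2.imwrite('pics/crop4.png',cv2.resize(c['color'][180:290,150:410,::-1],None,fx=3,fy=3,interpolation=cv2.INTER_CUBIC))
c=cam('side')
cv2.imwrite('pics/crop5.png',cv2.resize(c['color'][180:400,200:460,::-1],None,fx=2.7,fy=2.7,interpolation=cv2.INTER_CUBIC))
E
```

```text
[426.98608695 173.62524421 244.50350835] [ 3.13441370e+00 -1.56793714e-03  1.60859273e+00] [-0.21716858 -0.87235787 -0.61778431] [-0.15939068  0.08381509 -0.00821138]
{'n': 866, 'yaw': np.float64(-0.005532393080261177), 'centre': (np.float64(480.5), np.float64(72.5)), 'ends': (np.float64(-10.8), np.float64(155.8)), 'rect': array([481.18,  73.41,  28.91, 168.65,   0.85])}
near edge yaw 0.011056790086622127 x@34 466.7467388517564 64 0.21673284360065478
```

View pics/crop5.png

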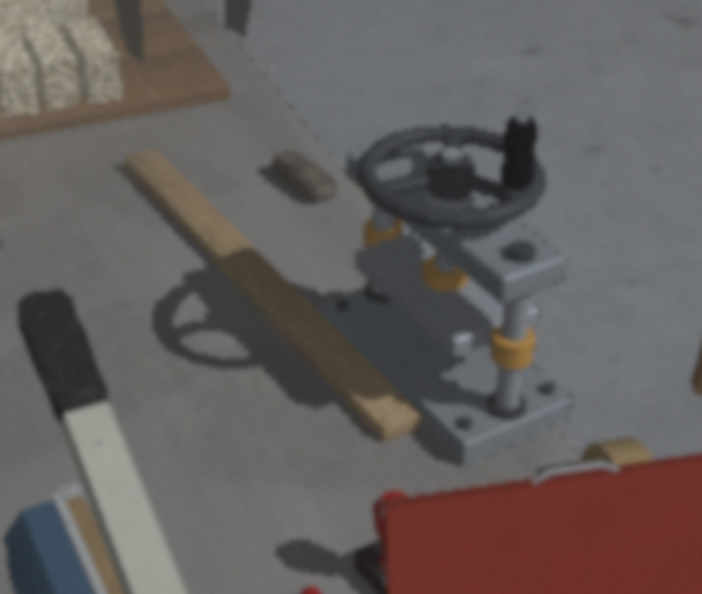

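View pics/crop4.png

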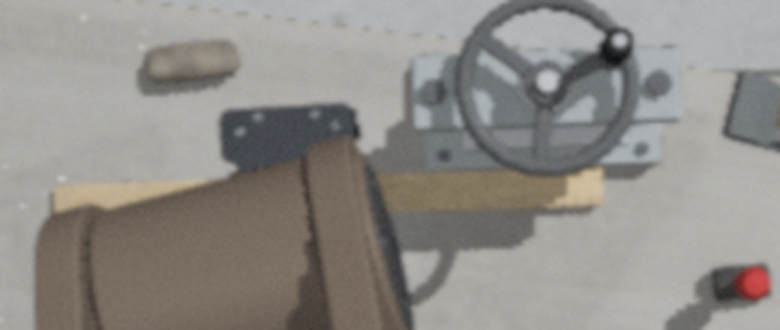

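Call:
jog_arm(
  motion=[
    [0,0,2.2,0,0,-5,70],
    [0,0,0,-45,33,0,70],
    [0,0,0,-45,33,0,70],
    [0,0,0,-45,33,0,70],
    [0,0,0,-47,33,0,70],
    [0,0,0,0,0,0,70],
    [0,0,0,0,0,0,70],
  ],
)

```text
t: 10.42
eef_pos: [556.4, -8.9, 245.4]
tcp_rot: [-3.14, -0.0, 1.569]
ft_force: [0.2, -0.4, -0.7]
opening: 0.737
grip_force: 0.0
```

```bash
python3 s.py
python3 - <<'E'
from h import *
c=cam('side');W=cloud(c)
print(bar(c,W,(440,520)))
for t in ('crank_handle','handle_grip'): print([(r['location'],r['score']) for r in env.recognise('side',t)[:2]])
cv2.imwrite('pics/crop6.png',cv2.resize(c['color'][140:340,230:490,::-1],None,fx=2.9,fy=2.9,interpolation=cv2.INTER_CUBIC))
c=cam('top');cv2.imwrite('pics/crop7.png',cv2.resize(c['color'][180:290,150:410,::-1],None,fx=3,fy=3,interpolation=cv2.INTER_CUBIC))
E
```

```text
[556.38104043  -8.9404829  245.44829774] [-3.14013404e+00 -4.62605072e-04  1.56925206e+00] [ 0.15397004 -0.35894302 -0.73801076] [-0.03416726  0.03802482 -0.03868999]
{'n': 1872, 'yaw': np.float64(0.014456452625657328), 'centre': (np.float64(478.7), np.float64(241.0)), 'ends': (np.float64(74.7), np.float64(407.3)), 'rect': array([478.9 , 240.52,  30.08, 334.91,   0.9 ])}
near edge yaw 0.018549675038977646 x@34 467.29702776889286 135 0.22104124540839445
{'n': 562, 'yaw': np.float64(0.00867709194353836), 'centre': (np.float64(474.9), np.float64(311.1)), 'ends': (np.float64(218.7), np.float64(403.5)), 'rect': array([474.97, 311.45,  29.68, 187.75,   1.1 ])}
[([393.4, 235.7], 0.54)]
[([389.8, 237.5], 0.78), ([305.7, 297.4], 0.72)]
```

View pics/crop6.png

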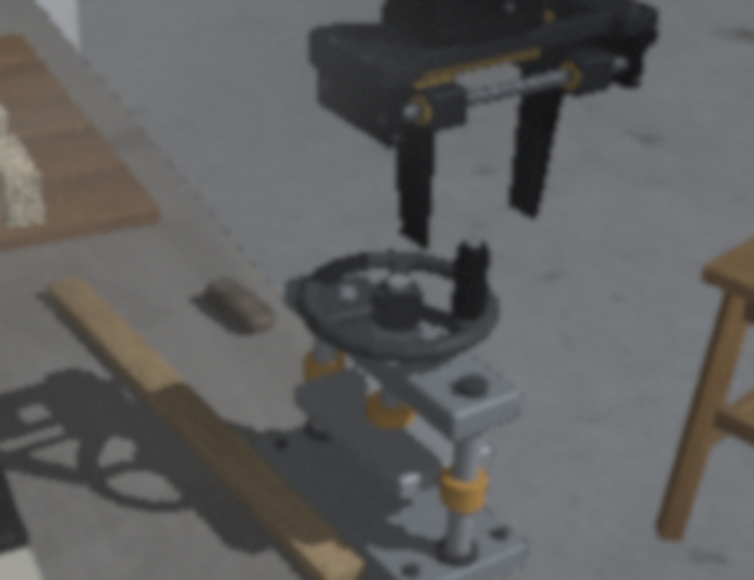

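View pics/crop7.png

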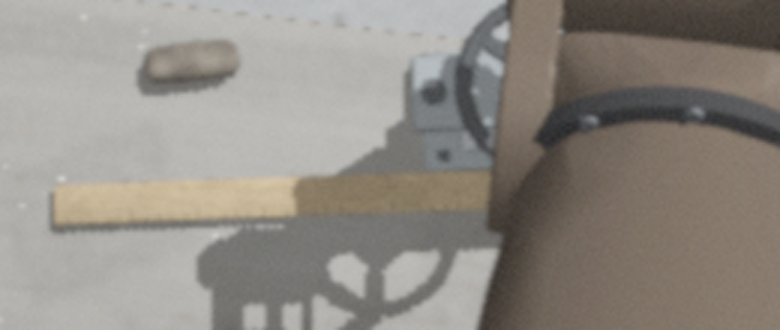

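The bar lies flush. Its near-edge yaw is 0.0185 rad against about 0.017 for the press, and the edge gap is about 0. I'll fit the handle from the side depth before gripping.

Run:
```python
from h import *
from scipy.optimize import least_squares
c=cam('side');W=cloud(c);X,Y,Z=W[...,0],W[...,1],W[...,2]
m=(abs(X-558)<20)&(abs(Y+10)<22)&(Z>182)&(Z<212)
p=W[m][:,:2];C=np.linalg.inv(c['world_to_cam'])[:2,3]
r=least_squares(lambda q:np.hypot(p[:,0]-q[0],p[:,1]-q[1])-10,[559,-9],loss='soft_l1');print(m.sum(),p.mean(0),r.x,C)
```

```text
200 [555.34176854 -16.01207217] [559.90926696  -9.85153901] [  88.85874778 -580.22477701]
```

Call:
jog_arm(
  motion=[
    [0,0,0,0,3.2,0,70],
    [0,0,0,0,0,25,70],
    [0,0,0,0,0,19.5,70],
    [0,0,0,0,0,0,10],
    [0,0,0,0,0,0,10],
    [0,0,0,0,0,0,10],
    [0,0,0,0,0,0,10],
    [0,0,0,0,0,0,10],
    [0,0,0,0,0,0,10],
    [0,0,0,0,0,0,10],
  ],
)

```text
t: 11.98
eef_pos: [559.6, -9.1, 202.0]
tcp_rot: [3.141, -0.0, 1.57]
ft_force: [0.3, -1.2, 2.3]
opening: 0.203
grip_force: 30.0
```

```bash
cat > circ.py <<'E'
import sys,numpy as np
cx,cy,R,x0,y0=map(float,sys.argv[1:6]);a=[float(t) for t in sys.argv[6:]]  # start a0 then angles deg world
A=np.deg2rad(a);P=np.round(np.c_[cx+R*np.cos(A),cy+R*np.sin(A)]*2)/2
Q=np.vstack([[round(x0*2)/2,round(y0*2)/2],P]);D=np.diff(Q,axis=0)
print([[0,0,0,float(d[1]),float(d[0]),0,10] for d in D]);print('end',P[-1])
E
python3 circ.py 542 34.5 47 559.6 -9.1 -83 -98 -118 -138 -158; python3 circ.py 542 34.5 47 498.5 17 -183 -208 -233 -258 -283 -308 -328 -345
```

```text
[[0, 0, 0, -3.0, -12.0, 0, 10], [0, 0, 0, 0.0, -12.0, 0, 10], [0, 0, 0, 5.0, -15.5, 0, 10], [0, 0, 0, 10.0, -13.0, 0, 10], [0, 0, 0, 14.0, -8.5, 0, 10]]
end [498.5  17. ]
[[0, 0, 0, 20.0, -3.5, 0, 10], [0, 0, 0, 19.5, 5.5, 0, 10], [0, 0, 0, 15.5, 13.0, 0, 10], [0, 0, 0, 8.5, 18.5, 0, 10], [0, 0, 0, 0.0, 20.5, 0, 10], [0, 0, 0, -9.0, 18.5, 0, 10], [0, 0, 0, -12.0, 11.0, 0, 10], [0, 0, 0, -13.0, 5.5, 0, 10]]
end [587.5  46.5]
```

Call:
jog_arm(
  motion=[
    [0,0,0,-3,-12,0,10],
    [0,0,0,0,-12,0,10],
    [0,0,0,5,-15.5,0,10],
    [0,0,0,10,-13,0,10],
    [0,0,0,14,-8.5,0,10],
    [0,0,0,0,0,0,10],
  ],
)

```text
t: 12.72
eef_pos: [497.0, 17.6, 201.9]
tcp_rot: [-3.139, -0.001, 1.571]
ft_force: [-7.9, -0.6, 7.0]
opening: 0.202
grip_force: 30.0
```

```bash
python3 circ.py 541 34.2 47 498.5 17 -183 -208 -233 -258 -283 -308 -328 -345
```

```text
[[0, 0, 0, 19.5, -4.5, 0, 10], [0, 0, 0, 20.0, 5.5, 0, 10], [0, 0, 0, 15.0, 13.0, 0, 10], [0, 0, 0, 8.5, 18.5, 0, 10], [0, 0, 0, 0.0, 20.5, 0, 10], [0, 0, 0, -9.0, 18.5, 0, 10], [0, 0, 0, -12.0, 11.0, 0, 10], [0, 0, 0, -12.5, 5.5, 0, 10]]
end [586.5  46.5]
```

Call:
jog_arm(
  motion=[
    [0,0,0,19.5,-4.5,0,10],
    [0,0,0,20,5.5,0,10],
    [0,0,0,15,13,0,10],
    [0,0,0,8.5,18.5,0,10],
    [0,0,0,0,20.5,0,10],
    [0,0,0,-9,18.5,0,10],
    [0,0,0,-12,11,0,10],
    [0,0,0,-12.5,5.5,0,10],
    [0,0,0,0,0,0,10],
  ],
)

```text
t: 13.85
eef_pos: [586.7, 45.3, 201.9]
tcp_rot: [-3.14, 0.0, 1.569]
ft_force: [-5.0, -4.0, 6.0]
opening: 0.204
grip_force: 30.0
```

Call:
jog_arm(
  motion=[
    [0,0,0,-6,1,0,10],
    [0,0,0,-5,0.5,0,10],
    [0,0,0,-2,0,0,10],
    [0,0,0,-2,0,0,10],
    [0,0,0,0,0,0,10],
    [0,0,0,0,0,0,10],
  ],
)

```text
t: 14.6
eef_pos: [588.0, 34.3, 201.9]
tcp_rot: [-3.141, -0.005, 1.57]
ft_force: [-2.1, 19.2, 5.6]
opening: 0.204
grip_force: 30.0
```

```bash
python3 circ.py 541 34.2 47 588 31.5 $(seq 16 25 241);python3 circ.py 541 34.2 47 518 -7 $(seq 266 25 491); python3 circ.py 541 34.2 47 510 69.5 $(seq 511 25 711) 721
```

```text
[[0, 0, 0, 15.5, -2.0, 0, 10], [0, 0, 0, 18.0, -9.5, 0, 10], [0, 0, 0, 12.0, -16.5, 0, 10], [0, 0, 0, 4.0, -20.0, 0, 10], [0, 0, 0, -4.5, -19.5, 0, 10], [0, 0, 0, -12.5, -16.0, 0, 10], [0, 0, 0, -18.5, -9.0, 0, 10], [0, 0, 0, -20.5, -0.5, 0, 10], [0, 0, 0, -18.5, 8.0, 0, 10], [0, 0, 0, -13.5, 15.0, 0, 10]]
end [518.  -7.]
[[0, 0, 0, -5.5, 19.5, 0, 10], [0, 0, 0, 3.0, 20.5, 0, 10], [0, 0, 0, 11.0, 17.0, 0, 10], [0, 0, 0, 17.5, 10.5, 0, 10], [0, 0, 0, 20.0, 2.0, 0, 10], [0, 0, 0, 19.5, -6.0, 0, 10], [0, 0, 0, 14.5, -14.0, 0, 10], [0, 0, 0, 7.5, -19.0, 0, 10], [0, 0, 0, -1.0, -20.5, 0, 10], [0, 0, 0, -10.0, -18.0, 0, 10]]
end [510.   69.5]
[[0, 0, 0, -12.5, -10.0, 0, 10], [0, 0, 0, -19.5, -6.0, 0, 10], [0, 0, 0, -20.0, 3.0, 0, 10], [0, 0, 0, -17.0, 11.5, 0, 10], [0, 0, 0, -10.5, 17.0, 0, 10], [0, 0, 0, -2.5, 20.5, 0, 10], [0, 0, 0, 6.5, 19.0, 0, 10], [0, 0, 0, 14.0, 15.0, 0, 10], [0, 0, 0, 19.0, 7.5, 0, 10], [0, 0, 0, 8.0, 0.5, 0, 10]]
end [588.  35.]
```

Call:
jog_arm(
  motion=[
    [0,0,0,15.5,-2,0,10],
    [0,0,0,18,-9.5,0,10],
    [0,0,0,12,-16.5,0,10],
    [0,0,0,4,-20,0,10],
    [0,0,0,-4.5,-19.5,0,10],
    [0,0,0,-12.5,-16,0,10],
    [0,0,0,-18.5,-9,0,10],
    [0,0,0,-20.5,-0.5,0,10],
    [0,0,0,-18.5,8,0,10],
    [0,0,0,-13.5,15,0,10],
  ],
)

```text
t: 15.85
eef_pos: [517.8, -7.5, 201.9]
tcp_rot: [-3.14, -0.001, 1.569]
ft_force: [4.3, 16.5, 1.9]
opening: 0.206
grip_force: 30.0
```

Call:
jog_arm(
  motion=[
    [0,0,0,-5.5,19.5,0,10],
    [0,0,0,3,20.5,0,10],
    [0,0,0,11,17,0,10],
    [0,0,0,17.5,10.5,0,10],
    [0,0,0,20,2,0,10],
    [0,0,0,19.5,-6,0,10],
    [0,0,0,14.5,-14,0,10],
    [0,0,0,7.5,-19,0,10],
    [0,0,0,-1,-20.5,0,10],
    [0,0,0,-10,-18,0,10],
  ],
)

```text
t: 17.1
eef_pos: [510.2, 69.9, 202.0]
tcp_rot: [3.14, -0.001, 1.57]
ft_force: [10.7, -6.5, -1.3]
opening: 0.204
grip_force: 30.0
```

Call:
jog_arm(
  motion=[
    [0,0,0,-12.5,-10,0,10],
    [0,0,0,-19.5,-6,0,10],
    [0,0,0,-20,3,0,10],
    [0,0,0,-17,11.5,0,10],
    [0,0,0,-10.5,17,0,10],
    [0,0,0,-2.5,20.5,0,10],
    [0,0,0,6.5,19,0,10],
    [0,0,0,14,15,0,10],
    [0,0,0,19,7.5,0,10],
    [0,0,0,8,0.5,0,10],
  ],
)

```text
t: 18.35
eef_pos: [588.0, 34.8, 201.9]
tcp_rot: [-3.14, 0.001, 1.57]
ft_force: [-5.1, -3.7, 9.2]
opening: 0.2
grip_force: 30.0
```

Call:
jog_arm(
  motion=[
    [0,0,0,0,0,0,10],
    [0,0,0,0,0,0,10],
    [0,0,0,0,0,0,10],
  ],
)

```text
t: 18.73
eef_pos: [588.0, 34.7, 201.9]
tcp_rot: [-3.141, -0.001, 1.57]
ft_force: [-3.2, 1.8, 6.2]
opening: 0.202
grip_force: 30.0
```

```bash
python3 s.py
python3 - <<'E'
from h import *
c=cam('side','side9.png')
cv2.imwrite('pics/crop9.png',cv2.resize(c['color'][130:330,240:500,::-1],None,fx=2.9,fy=2.9,interpolation=cv2.INTER_CUBIC))
E
```

```text
[587.9725062   34.71471642 201.9035334 ] [-3.14056281e+00 -5.10881435e-04  1.56951513e+00] [-3.15948475  1.78336132  6.22222361] [ 0.38338665  0.41890477 -0.03514303]
{'n': 1447, 'yaw': np.float64(0.017283712143895152), 'centre': (np.float64(478.2), np.float64(277.8)), 'ends': (np.float64(148.9), np.float64(406.6)), 'rect': array([478.38, 277.24,  30.07, 261.35,   0.94])}
near edge yaw 0.01996934145752288 x@34 467.8159309099034 102 0.18643826852625814
```

View pics/crop9.png

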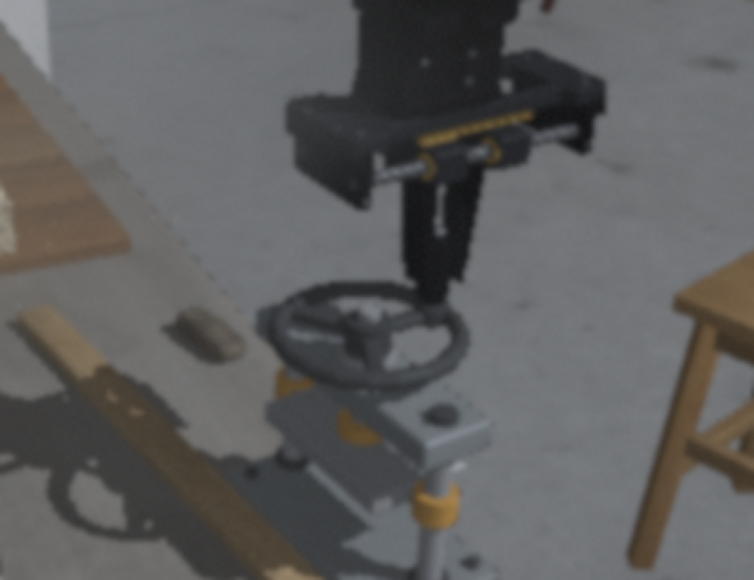

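The picture shows the fingers closed on the handle at about (432,300) on the far side of the wheel. The platen is raised and the bar lies flush along the base, so I'm handing in.

```bash
python3 -c "
from cell import env
print(env.job_done())"
```

```text
the job is handed in; nothing more can be done
None
```

The job is handed in at about 19 s of the 72 s allowed. By my measurements the straight-edge is flush and released, the handwheel went down to its stop and back two turns, and the fingers still grip the crank handle; the hand-in returned no verdict.

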